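# Lower the bench magnifier past its ratchet

### The arm

A 6-joint arm with a two-finger parallel gripper is mounted at the origin on the work surface. World frame = base frame: x ahead of the robot, y to its left, z up, the work surface at z = 0. Lengths are in m, angles in rad, forces in N, time in s.
With the tool pointing down it reaches from about 0.3 to 0.85 m from the base axis. Payload 5.4 kg.
Tool frame: the origin (TCP) lies on the centre line of the jaws, within the pads' length; the fingertips stand 14 mm ahead of it and the grasp point (between the pads) lies 5 mm behind it; z points along the fingers, y is the line along which they close (so a half turn about z gives the same grasp; the last joint's range is limited). The gripper opens to 85 mm and grips with 20 to 120 N. Pads are 22 mm wide; open, the fingers measure 114 mm over their backs; the gripper's body (76 mm by 85 mm) begins 54 mm behind the grasp point. The pads swing forward as they close: fully open they stand 13 mm farther back than shut.
Start: joints at [0.989, 0.158, 1.597, -0, 1.386, -0.21], TCP at [0.209, 0.536, 0.245] pointing down, gripper open.
Joint ranges: [-2.91, 2.91], [-0.94, 2.29], [0.18, 2.7], [-1.29, 4.43], [0.17, 2.64], [-3, 3]. Speed limits (rad/s): [2.57, 2.57, 3.14, 3.14, 3.14, 3.14].

### API

Orientations are given as a rotation vector (axis times angle).
In Python, from cell import status, optics, workorder gives the robot as it stands. The module is installed in compiled form; this text tells all that it offers.
- The arm moves only by the tool apply_moves, never from a script. Its argument "plan" is text: rows parted by semicolons, each of 7 numbers parted by spaces: the opening, from 0 (shut) to 1 (fully open), then the shift along the tool's x, y, z in m, then the turn, a rotation vector about the tool's x, y, z in degrees. A call has 1 to 5 rows; each row is the pose to reach, as a shift and turn from the pose commanded when the call began, along the tool's axes at that moment; what a row does not reach only later rows make up. A row lasts 1/10 s, in which the tool goes at most 50 mm and 8.59 degrees, less where a joint would pass 70% of its speed; a pose out of reach is approached as far as the arm can. A call with a gripper value outside its range is refused whole. The fingers move at their own pace and stop on an object; "squeeze" is the grip in N (left out, the last holds). Time passes only in rows, so rows that repeat a pose let the fingers close. It gives the time, the measured TCP pose, the force, the opening and the grip force at its end, in the units of the state.
- status.get_state(): the state, without advancing time (a new reading comes with each control period).
- optics.camera(name): name is "side" or "top"; returns (picture, depth): 384x512x3 uint8, blue, green, red; 384x512 float32, m along the optical axis (not along the pixel's ray), 0 where there is no reading.
- optics.get_calibration(name): a dict with "K" (3x3 intrinsics, pixels), "extrinsics" (4x4, takes a point from world to camera coordinates). Camera axes: x right, y up, looking along -z (the intrinsics and any distortion apply to the point x, -y, -z); pixel columns grow to the right and rows downward; lengths in m; the calibration is good to about 2 mm. A picture is of the moment at which its call begins. get_calibration takes no time and is no camera call.
- workorder.hand_in(): hands the job in; it is judged then, once.
The state is a dict: "time": time; "joints": joint angles; "qd": joint speeds; "joint_efforts": joint torques, N m; "tcp_pos": TCP position; "eef_rot": TCP orientation; "force": force on the tool from outside, world axes, zero at the start; "moment": the same for the moment, N m; "width": finger opening in m; "gripper_force": force on a finger pad.
Only numpy, scipy, OpenCV 4.12 (cv2) and the standard library are available. Lean on these libraries where they do the work, as an engineer would, in place of code of your own. Each camera call takes 0.05 s, during which the arm holds its last target. There are 200 camera calls.

### The job

The bench magnifier's lens arm is held raised by a ratchet. With a fingertip press the pawl's red thumb pad in until the pawl is clear of the toothed quadrant and, keeping it pressed, push the arm down past all the teeth until it is fully down on its stop, the lens level over the gridded card; then take the finger away so that the pawl springs home. Do not lift the arm, do not touch the lens head, and leave the dishes, bottles and tools where they are.

Things in the scene. Friction and masses are not known exactly. Their poses are not given: they have to be found in the camera images.
- stand: Base of the bench magnifier, screwed to the desk: cream plate 260 x 460 x 22 mm (own x by own y), origin at the centre of its underside, z up. A column on its +y half carries the hinge; the lens arm points from there along the stand's own -y, over a gridded card. A fixed toothed steel quadrant (radius 97 mm about the hinge, 6 mm thick) stands close beside the arm on its +x side.
- hinge (a point): Point on the lens arm's hinge axis, in the middle of the arm's width, 130 mm above the desk. The axis runs along the stand's own x. The hinge is stiff: the arm stays where it is left and, with the pawl free, needs about 4 to 9 N on the red pad to go down.
- lens_arm (a joint): Angle of the lens arm above level, rad: 0 = level, down on its stop, the lens over the card; larger = raised; starts at 0.36 to 0.6. The arm is an aluminium tube 14 mm wide, 12 mm high, its centreline through the hinge. The quadrant's saw teeth (every 0.12 rad) and the pawl block it from going down unless the pawl is pressed free.
- pawl (a joint): Turn of the spring pawl on the arm, rad: 0 = home in the teeth (up to 0.11 where it rides on a tooth), above 0.12 = clear of them, 0.22 = pressed against its stop. Pressing the red pad towards the tube raises it; about 4 N presses it fully. It springs back when let go, so it must be kept pressed while the arm goes down.
- pawl_pin (a point): Pin about which the pawl turns, on a lug 100 mm out from the hinge along the arm and 26 mm above the arm's centreline; its axis runs along the stand's x.
- pad (a point): Centre of the upper face of the pawl's red ribbed thumb pad, 42 mm long (along the arm) x 34 mm wide, over the top of the tube. With the pawl home: 55 mm farther out along the arm than the pin, 29 mm above the arm's centreline, 3 mm to the stand's +x side, its face parallel to the arm. It turns with pawl and arm; fully pressed its centre has gone 12 mm towards the tube, square to the arm.
- lens_head: White ring-light magnifier head, 132 mm across, 24 mm thick, on a stiff tilt joint at the end of the arm, in line with it. Origin: lens centre, 310 mm from the hinge along the arm. Not to be touched.
- petri_dish: Closed clear Petri dish with beetles, 92 mm across, 16 mm high, loose on the stand's base plate under the lens. Origin: centre of its underside. Leave it alone.
- vial: Small clear vial with white cap, 26 mm across, 58 mm high, upright and loose on the base plate. Origin: centre of its underside. Leave it alone.
- tweezers: Steel tweezers, 122 x 12 x 6 mm, lying loose on the base plate, long along own x. Origin: centre of the underside. Leave alone.
- amber_jar: Amber glass jar, 56 mm across, 75 mm high, loose on the desk. Origin: centre of its underside. Leave it alone.
- sample_bottle: White bottle with blue cap, 48 mm across, 110 mm high, loose on the desk. Origin: centre of its underside. Leave it alone.
- dish_stack: Stack of three Petri dishes (one piece), 92 mm across, 45 mm high, loose on the desk. Origin: centre of its underside. Leave it alone.
- brush: Small brush, 160 mm long, lying on the desk along own x. Origin: on its underside, near the middle. Leave it alone.

How it is judged:
By the outcome, as a careful person would: the job done as asked, in the order asked, and still so for the second after the job is handed in, with the robot touching nothing.
It also fails if it takes over 40 s, if anything falls off the work surface, if the arm or the gripper's body presses on something with over 40 N, if the wrist force passes 120 N, or if a joint passes its speed limit or range.

## Working session

There is one attempt and no reset: what is moved stays moved. The work goes in short steps, Python scripts to look and compute and a tool call to move; the robot and the scene stay as the last step left them, time stands still between calls to the robot, and variables do not carry over. Pictures are saved under pics/ and viewed, at most 10 in all, crops included, and the job is handed in when it is done.

Besides the shell and the picture viewer there is one more tool, called after "Emit:" as name(argument=value, ...) on one line, values as JSON. apply_moves: Moves the arm, as the interface text tells. Its arguments: {"type":"object","properties":{"plan":{"type":"string"},"squeeze":{"type":"number"}},"required":["plan"]}

```bash
mkdir -p pics
cat > h.py <<'E'
import numpy as np, cv2
from cell import status, optics, workorder
from scipy.spatial.transform import Rotation as R
def cloud(name):
    im,d=optics.camera(name); c=optics.get_calibration(name)
    K=np.array(c["K"]);E=np.array(c["extrinsics"])
    v,u=np.mgrid[:d.shape[0],:d.shape[1]]
    p=np.stack([(u-K[0,2])/K[0,0]*d,-(v-K[1,2])/K[1,1]*d,-d],-1)
    return im,d,(p-E[:3,3])@E[:3,:3]
E
python3 - <<'E'
from h import *
for n in("side","top"):
    im,d,P=cloud(n); cv2.imwrite(f"pics/{n}0.png",im); np.savez(f"{n}0.npz",im=im,d=d,P=P)
    h=cv2.cvtColor(im,cv2.COLOR_BGR2HSV)
    m=((h[...,0]<8)|(h[...,0]>172))&(h[...,1]>150)&(h[...,2]>80)
    k,l,s,c=cv2.connectedComponentsWithStats(m.astype(np.uint8))
    for i in range(1,k):
        if s[i,4]>15:
            q=P[(l==i)&(d>0)]; print(n,s[i],np.median(q,0).round(3),q.min(0).round(3),q.max(0).round(3))
    c=optics.get_calibration(n); print({k:v for k,v in c.items()})
print(status.get_state())
E
```

```text
side [220   0   7  16  33] [0.378 0.963 0.474] [0.365 0.947 0.45 ] [0.39  0.979 0.509]
side [ 404  360  108   24 1815] [ 0.842 -0.594  0.089] [ 0.763 -0.615  0.002] [ 0.96  -0.519  0.094]
{'K': array([[429.34661438,   0.        , 265.41409748],
       [  0.        , 429.34661438, 191.4995061 ],
       [  0.        ,   0.        ,   1.        ]]), 'extrinsics': array([[ 0.99901421, -0.04412393,  0.00486651, -0.52402933],
       [ 0.01944453,  0.53350537,  0.84557314, -0.11744089],
       [-0.03990632, -0.84464495,  0.53383742, -1.3181113 ],
       [ 0.        ,  0.        ,  0.        ,  1.        ]])}
top [ 428   64   84   76 5031] [ 0.849 -0.697  0.092] [ 0.721 -0.836  0.065] [ 0.98  -0.553  0.105]
top [428  71   5  19  27] [ 0.95  -0.586  0.028] [ 0.913 -0.595  0.01 ] [ 0.977 -0.579  0.042]
top [423 111   3  11  17] [ 0.823 -0.563  0.025] [ 0.801 -0.566  0.013] [ 0.839 -0.557  0.039]
top [262 180  13  11 128] [ 0.551 -0.023  0.233] [ 0.534 -0.04   0.217] [ 0.566 -0.005  0.246]
{'K': array([[487.27158595,   0.        , 256.25062483],
       [  0.        , 487.27158595, 196.71688664]
[... 282 characters left out ...]
  ,  0.        ,  1.        ]])}
{'time': 0.1, 'joints': array([ 9.88904972e-01,  1.58998142e-01,  1.59806438e+00,  1.17163824e-05,
        1.38623799e+00, -2.10074804e-01]), 'qd': array([-0.00029275, -0.00198349, -0.00397219, -0.00269694, -0.00042501,
       -0.00139022]), 'joint_efforts': array([-1.87482615e-04, -3.96989214e+01, -3.32340217e+01, -1.96226206e-04,
        4.12350651e-03,  9.33292142e-06]), 'tcp_pos': array([0.2086191 , 0.53527331, 0.24442954]), 'eef_rot': array([-5.80569009e-01, -3.08679973e+00,  2.46760186e-03]), 'force': array([-0.65242016, -0.28825467,  0.05871256]), 'moment': array([0.02946136, 0.03851322, 0.02418979]), 'gripper_force': 0.0, 'width': 0.08540169443091519}
```

Run:
```python
import cv2
a=cv2.imread("pics/top0.png");cv2.imwrite("pics/topc.png",cv2.resize(a[60:330,90:450],None,fx=2.2,fy=2.2))
```

```text
(no output)
```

View pics/topc.png

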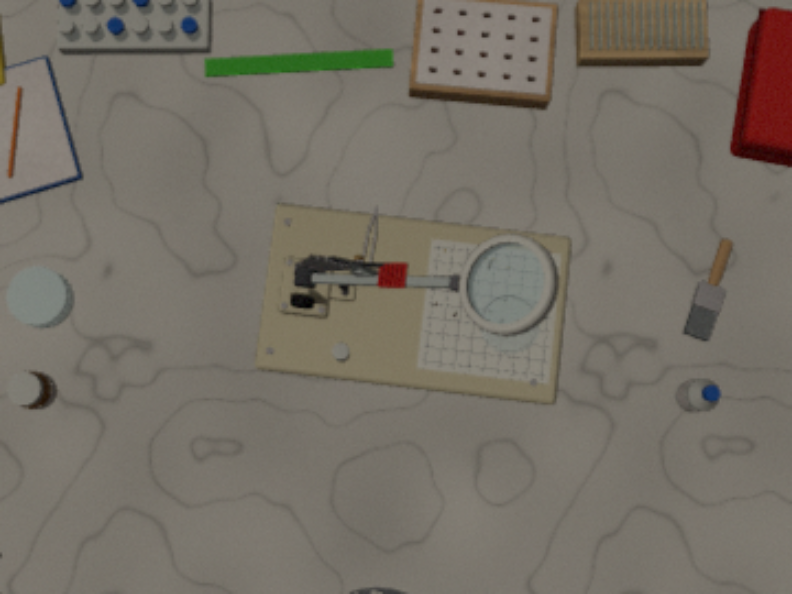

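View pics/side0.png

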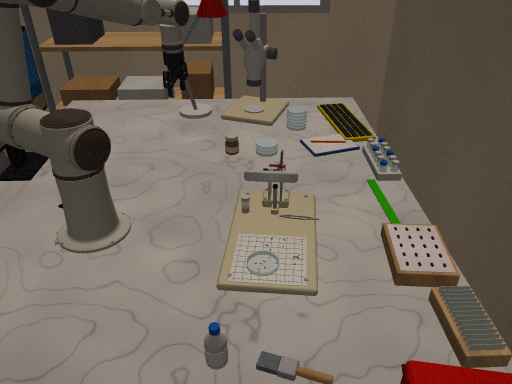

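The top view shows the stand with its arm pointing towards world -y (image right) and the red pad at full-image (268,186). The column is at about (230,185) and the lens at (321,189). The side view looks along the arm from its lens end: the head is at (271,176), with the pad behind it at about (276,167).

Run:
```python
from h import *
D=np.load("top0.npz");im,d,P=D["im"],D["d"],D["P"]
h=cv2.cvtColor(im,cv2.COLOR_BGR2HSV)
c=optics.get_calibration("top");K=np.array(c["K"]);E=np.array(c["extrinsics"]);Ri=E[:3,:3].T;C=-Ri@E[:3,3]
def onz(u,v,z):
    r=Ri@np.array([(u-K[0,2])/K[0,0],-(v-K[1,2])/K[1,1],-1]);return C+r*(z-C[2])/r[2]
# plate: points with height ~22mm in region, hull -> minAreaRect
roi=np.zeros(d.shape,bool);roi[145:250,195:360]=1
m=roi&(P[...,2]>.013)&(d>0)
m=cv2.morphologyEx(m.astype(np.uint8),cv2.MORPH_OPEN,np.ones((5,5)))
k,l,s,_=cv2.connectedComponentsWithStats(m);i=1+s[1:,4].argmax()
sel=(l==i)&(P[...,2]<.03)
print("plate z",np.median(P[sel][:,2]))
r=cv2.minAreaRect((P[sel][:,:2]*1000).astype(np.float32));b=cv2.boxPoints(r);print(r,b.round(0).tolist())
# mean yaw/ pad
m=roi&((h[...,0]<8)|(h[...,0]>172))&(h[...,1]>150)&(h[...,2]>60)
vs,us=np.nonzero(m);q=P[m]
print("pad",us.mean(),vs.mean(),q.mean(0)); 
A=np.c_[q[:,:2]-q[:,:2].mean(0),np.ones(len(q))];print("plane",np.linalg.lstsq(A,q[:,2],rcond=None)[0], np.ptp(q,0))
print(cv2.minAreaRect((q[:,:2]*1000).astype(np.float32)))
# high points: profile of arm/lens along y
m=roi&(P[...,2]>.1);q=P[m]
for y in np.arange(.14,-.30,-.02):
    t=q[abs(q[:,1]-y)<.01]
    if len(t): print(round(y,2),len(t),"x",t[:,0].min().round(3),np.median(t[:,0]).round(3),t[:,0].max().round(3),"z",t[:,2].min().round(3),np.median(t[:,2]).round(3),t[:,2].max().round(3))
hm=m&(P[...,1]<-.12)
vs,us=np.nonzero(hm);q=P[hm];print("head rect",cv2.minAreaRect((q[:,:2]*1000).astype(np.float32)))
A=np.c_[q[:,:2]-q[:,:2].mean(0),np.ones(len(q))];print("plane",np.linalg.lstsq(A,q[:,2],rcond=None)[0])
```

```text
plate z 0.023482596493296055
((544.5623779296875, -59.870330810546875), (460.3074951171875, 260.6916809082031), 82.8531723022461) [[387.0, -272.0], [645.0, -304.0], [703.0, 152.0], [444.0, 185.0]]
pad 267.9923076923077 184.83076923076922 [ 0.54891237 -0.02231323  0.24319322]
plane [-5.07695645  0.11246981  0.24319322] [0.24659043 0.04297315 1.42499409]
((442.22161865234375, -18.825199127197266), (35.30173873901367, 247.1737060546875), 88.14826965332031)
0.12 44 x 0.524 0.543 0.585 z 0.104 0.138 0.149
0.1 146 x 0.522 0.553 0.592 z 0.124 0.147 0.207
0.08 103 x 0.521 0.569 0.581 z 0.104 0.149 0.228
0.06 77 x 0.552 0.573 0.58 z 0.124 0.166 0.235
0.04 80 x 0.55 0.562 0.576 z 0.118 0.176 0.231
0.02 80 x 0.547 0.561 0.582 z 0.169 0.204 0.218
0.0 152 x 0.319 0.428 0.571 z 0.177 0.934 1.641
-0.02 83 x 0.535 0.553 0.57 z 0.221 0.231 0.24
-0.04 64 x 0.534 0.549 0.568 z 0.217 0.237 0.246
-0.06 36 x 0.536 0.543 0.552 z 0.211 0.226 0.235
-0.08 35 x 0.534 0.54 0.547 z 0.229 0.238 0.247
-0.1 43 x 0.529 0.538 0.547 z 0.237 0.25 0.272
-0.12 178 x 0.482 0.528 0.575 z 0.252 0.266 0.279
-0.14 299 x 0.469 0.53 0.591 z 0.258 0.27 0.291
-0.16 341 x 0.465 0.529 0.596 z 0.265 0.281 0.306
-0.18 352 x 0.465 0.531 0.594 z 0.275 0.292 0.315
-0.2 323 x 0.469 0.527 0.59 z 0.284 0.305 0.325
-0.22 159 x 0.484 0.53 0.576 z 0.3 0.318 0.325
head rect ((530.0130004882812, -175.08251953125), (107.96914672851562, 130.8626251220703), 88.6293716430664)
plane [-0.06299997 -0.56090338  0.28954376]
```

```bash
cat >> h.py <<'E'
import json,sys
YS=np.array([.126,.992,0]);YS/=np.linalg.norm(YS);XS=np.array([YS[1],-YS[0],0]);U=-YS;Z=np.array([0,0,1.])
def load(): 
    c=json.load(open("cmd.json"));return np.array(c["p"]),R.from_rotvec(c["r"])
def save(p,r): json.dump(dict(p=list(p),r=list(r.as_rotvec())),open("cmd.json","w"))
def done(row):  # last row actually sent -> new commanded pose
    p,r=load();x=np.array(row,float);save(p+r.apply(x[1:4]),r*R.from_rotvec(np.radians(x[4:7])))
def toolR(t):   # tool z = -arm normal, tool y ~ toward hinge along arm
    n=-U*np.sin(t)+Z*np.cos(t);a=U*np.cos(t)+Z*np.sin(t)
    return R.from_matrix(np.c_[np.cross(-a,-n),-a,-n])
def pose(H,t,s,h): # fingertip at arm coords (s along, h above centreline), H hinge point (in line with pad), arm angle t
    n=-U*np.sin(t)+Z*np.cos(t);a=U*np.cos(t)+Z*np.sin(t)
    return H+a*s+n*(h+.014), toolR(t)
def row(pose_):
    p,r=load();q,w=pose_
    return np.r_[0,(r.inv().apply(q-p)).round(4),np.degrees((r.inv()*w).as_rotvec()).round(2)]
def show(*ps): print("; ".join(" ".join("%g"%v for v in row(x)) for x in ps))
E
python3 - <<'E'
from h import *
save([.209,.536,.245],R.from_rotvec(status.get_state()["eef_rot"]))
D=np.load("top0.npz");im,d,P=D["im"],D["d"],D["P"]
h=cv2.cvtColor(im,cv2.COLOR_BGR2HSV)
roi=np.zeros(d.shape,bool);roi[145:250,195:360]=1
m=roi&((h[...,0]<8)|(h[...,0]>172))&(h[...,1]>150)&(h[...,2]>60)
vs,us=np.nonzero(m);print(us.min(),us.max(),vs.min(),vs.max())
q=P[m];q=q[abs(q[:,2]-.233)<.025];q=q[(q[:,2]>.19)]
dirs=(q-q.mean(0))@np.c_[U,XS,Z];print(len(q),np.median(q,0),np.ptp(dirs,0),np.polyfit(dirs[:,0],dirs[:,2],1))
c=optics.get_calibration("top");K=np.array(c["K"]);E=np.array(c["extrinsics"]);Ri=E[:3,:3].T;C=-Ri@E[:3,3]
r=Ri@np.array([((us.min()+us.max())/2-K[0,2])/K[0,0],-((vs.min()+vs.max())/2-K[1,2])/K[1,1],-1]);pad=C+r*(.233-C[2])/r[2];print("ray pad",pad)
# head ring: highest-plane edges in stand axes
hm=roi&(P[...,2]>.2)&(P[...,1]<-.12)&(P[...,2]<.34);g=P[hm]
A=np.c_[g@U,np.ones(len(g))];k=np.linalg.lstsq(A,g[:,2],rcond=None)[0];print("head slope atan",np.arctan(k[0]))
print("head extents U",np.percentile(g@U,[1,99]),"XS",np.percentile(g@XS,[1,99]).mean(),"pad XS",pad@XS,"pad U",pad@U)
for t in(.46,.5,.54):
    H=pad-(U*np.cos(t)+Z*np.sin(t))*.155-(-U*np.sin(t)+Z*np.cos(t))*.029;print(t,H)
t=.5;H=pad-(U*np.cos(t)+Z*np.sin(t))*.155-(-U*np.sin(t)+Z*np.cos(t))*.029;H[2]=.13
print(toolR(t).as_matrix().round(2).tolist(),load()[1].as_matrix().round(2).tolist())
show(pose(H,t,.155,.089),pose(H,t,.155,.069))
E
```

```text
262 274 180 190
129 [ 0.5510791  -0.02254796  0.23318023] [0.03610082 0.03036746 0.02986939] [ 5.43489983e-01 -3.61597474e-17]
ray pad [ 0.54998307 -0.02253353  0.233     ]
head slope atan 0.5134529715907827
head extents U [0.05340761 0.15728105] XS 0.5464551472093528 pad XS 0.5484388803236829 pad U -0.04694601341671783
0.46 [0.56586126 0.10247575 0.13820252]
0.5 [0.56537089 0.09861509 0.13323915]
0.54 [0.56485591 0.09456061 0.12843537]
[[-0.99, 0.11, -0.06], [0.13, 0.87, -0.48], [0.0, -0.48, -0.88]] [[-0.93, 0.36, -0.0], [0.36, 0.93, -0.0], [0.0, -0.0, -1.0]]
0 -0.512 -0.3622 -0.0493 28.41 -3.55 -13.76; 0 -0.5143 -0.3714 -0.0317 28.41 -3.55 -13.76
```

Emit:
apply_moves(plan="0 -0.034 -0.024 -0.016 0 0 0; 0 -0.068 -0.048 -0.032 0 0 0; 0 -0.102 -0.072 -0.048 0 0 0; 0 -0.136 -0.096 -0.064 0 0 0; 0 -0.17 -0.12 -0.08 0 0 0")

```text
time: 0.6
tcp_pos: [0.324, 0.3606, 0.3255]
eef_rot: [-0.58, -3.087, 0.001]
force: [0.9, 0.8, 1.3]
width: 0.0121
gripper_force: 0.0
```

Emit:
apply_moves(plan="0 -0.034 -0.024 0 0 0 0; 0 -0.068 -0.048 0 0 0 0; 0 -0.102 -0.072 0 0 0 0; 0 -0.136 -0.096 0 0 0 0; 0 -0.17 -0.12 0 0 0 0")

```text
time: 1.1
tcp_pos: [0.4389, 0.187, 0.325]
eef_rot: [-0.581, -3.087, 0.0]
force: [0.8, 0.4, 0.1]
width: 0.0002
gripper_force: 0.0
```

Emit:
apply_moves(plan="0 -0.034 -0.024 0 0 0 0; 0 -0.068 -0.048 0 0 0 0; 0 -0.102 -0.072 0 0 0 0; 0 -0.136 -0.096 0 0 0 0; 0 -0.17 -0.12 0 0 0 0")

```text
time: 1.6
tcp_pos: [0.5538, 0.0134, 0.3248]
eef_rot: [-0.581, -3.087, -0.0]
force: [0.0, 1.1, 0.4]
width: 0.0
gripper_force: 0.0
```

Run:
```python
from h import *
for x in([0,-.17,-.12,-.08,0,0,0],[0,-.17,-.12,0,0,0,0],[0,-.17,-.12,0,0,0,0]): done(x)
s=status.get_state();print(load()[0],s["tcp_pos"],s["eef_rot"],s["width"],s["joints"],s["force"])
H=np.array([.5652,.0973,.13])
show(pose(H,.513,.155,.089),pose(H,.513,.155,.049))
```

```text
[0.55343504 0.01542506 0.32541295] [0.55375048 0.01344274 0.32475919] [-5.80897494e-01 -3.08651301e+00 -2.38311959e-04] 4.3101356036816755e-05 [-1.93993676e-01  6.23821455e-02  1.54526153e+00  1.44746439e-04
  1.53484153e+00 -1.39273724e+00] [0.00484782 1.10119607 0.3520567 ]
0 -0.0018 -0.0014 0.0296 29.15 -3.64 -13.75; 0 -0.0065 -0.0203 0.0645 29.15 -3.64 -13.75
```

Emit:
apply_moves(plan="0 0 0 0 7.3 -0.9 -3.4; 0 0 0 0.005 14.6 -1.8 -6.9; 0 0 0 0.01 21.9 -2.7 -10.3; 0 -0.002 -0.001 0.015 29.2 -3.6 -13.8; 0 -0.002 -0.001 0.02 29.2 -3.6 -13.8")

```text
time: 2.1
tcp_pos: [0.5539, 0.0156, 0.3024]
eef_rot: [-0.18, -2.999, 0.786]
force: [0.2, -0.3, -0.9]
width: -0.0001
gripper_force: 0.0
```

Run:
```python
from h import *
s=status.get_state();save(s["tcp_pos"],R.from_rotvec(s["eef_rot"]))
H=np.array([.5652,.0973,.13]);print(s["tcp_pos"],s["qd"].round(3),s["force"],s["moment"])
print((R.from_rotvec(s["eef_rot"]).inv()*toolR(.513)).as_rotvec(True))
show(pose(H,.513,.155,.089),pose(H,.513,.155,.039))
im,d,P=cloud("side");cv2.imwrite("pics/s1.png",cv2.resize(im[100:260,190:360],None,fx=4,fy=3.7))
im,d,P=cloud("top");cv2.imwrite("pics/t1.png",cv2.resize(im[140:240,200:360],None,fx=5,fy=5))
```

```text
[0.55394841 0.01559905 0.30236344] [-0.057 -0.003  0.056  0.081 -0.09   0.045] [ 0.20990488 -0.27601738 -0.85865188] [ 0.27036047 -0.01799223  0.04698869]
[-0.00690232 -0.12525271  0.39017449]
0 -0.0009 0.0014 0.0067 -0.01 -0.13 0.39; 0 -0.001 0.0014 0.0567 -0.01 -0.13 0.39
```

View pics/s1.png

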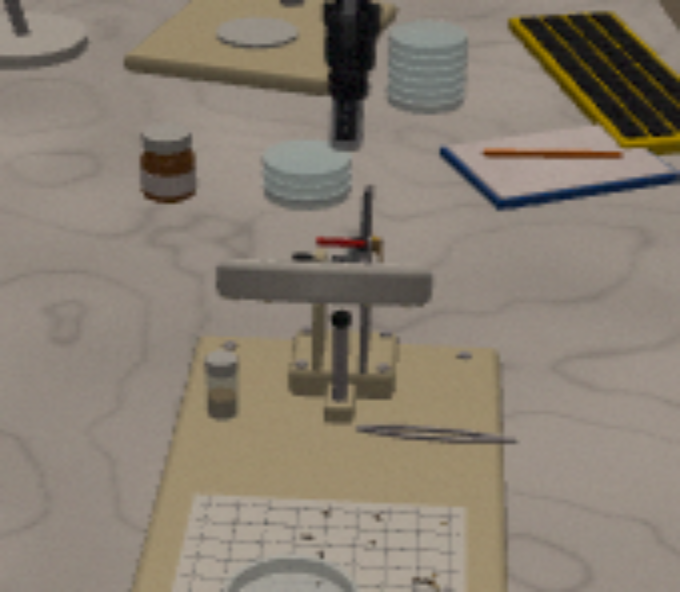

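The closed fingertip (crop 346,148) is laterally centred above the red pad (crop 318–368, row 242). Next I approach along the pad's normal.

Emit:
apply_moves(plan="0 -0.001 0.001 0.015 0 0 0.4; 0 -0.001 0.001 0.03 0 0 0.4; 0 -0.001 0.001 0.042 0 0 0.4; 0 -0.001 0.001 0.052 0 0 0.4; 0 -0.001 0.001 0.052 0 0 0.4")

```text
time: 2.7
tcp_pos: [0.5516, -0.0123, 0.2576]
eef_rot: [-0.2, -3.0, 0.786]
force: [-0.3, -0.8, -0.0]
width: 0.0
gripper_force: 0.0
```

Emit:
apply_moves(plan="0 0 0 0.003 0 0 0; 0 0 0 0.006 0 0 0; 0 0 0 0.009 0 0 0; 0 0 0 0.012 0 0 0; 0 0 0 0.012 0 0 0")

```text
time: 3.2
tcp_pos: [0.5518, -0.0171, 0.2486]
eef_rot: [-0.199, -3.003, 0.787]
force: [1.3, -0.8, 0.5]
width: -0.0001
gripper_force: 0.0
```

```bash
cat > st.py <<'E'
from h import *
s=status.get_state();H=np.array([.5652,.0973,.13]);r=R.from_rotvec(s["eef_rot"]).as_matrix()
tip=s["tcp_pos"]+.014*r[:,2]-H;t=np.arctan2(-r[:,2]@U,-r[:,2]@Z)
a=U*np.cos(t)+Z*np.sin(t);n=-U*np.sin(t)+Z*np.cos(t)
print("tool tilt",t.round(4),"tip s,h,x",(tip@a).round(4),(tip@n).round(4),(tip@XS).round(4),"F along n",(s["force"]@n).round(2),"a",(s["force"]@a).round(2),"x",(s["force"]@XS).round(2))
E
python3 st.py
python3 - <<'E'
from h import *
for n in("side","top"):
    im,d,P=cloud(n);v=im[130:210,225:325] if n=="side" else im[150:225,210:335]
    cv2.imwrite(f"pics/{n}2.png",cv2.resize(v,None,fx=6,fy=6))
E
```

```text
tool tilt -0.5123 tip s,h,x 0.0542 0.1526 0.0011 F along n 0.77 a 0.3 x 1.34
```

View pics/side2.png

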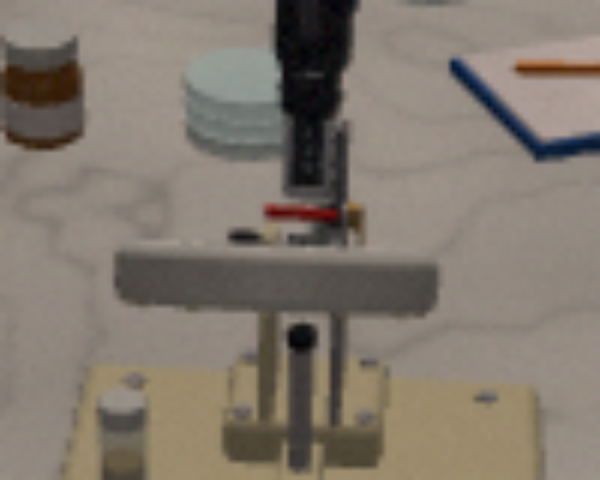

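The fingertip (crop 305,190) is just above the red pad (265–340, row 212), with no contact yet.

```bash
sed -i 's/arctan2(-r\[:,2\]@U/arctan2(r[:,2]@U/' st.py; python3 st.py
```

```text
tool tilt 0.5122 tip s,h,x 0.1586 0.0334 0.0012 F along n -1.02 a 1.07 x -0.12
```

Emit:
apply_moves(plan="0 0 0 0.001 0 0 0; 0 0 0 0.002 0 0 0; 0 0 0 0.003 0 0 0; 0 0 0 0.004 0 0 0; 0 0 0 0.005 0 0 0")

```text
time: 3.8
tcp_pos: [0.5517, -0.0194, 0.2448]
eef_rot: [-0.199, -3.004, 0.787]
force: [0.4, 1.6, 1.5]
width: -0.0002
gripper_force: 1.0
```

```bash
python3 st.py
```

```text
tool tilt 0.5121 tip s,h,x 0.1587 0.0285 0.0013 F along n 2.09 a -0.67 x 0.2
```

Emit:
apply_moves(plan="0 0 0 0.001 0 0 0; 0 0 0 0.002 0 0 0; 0 0 0 0.003 0 0 0; 0 0 0 0.004 0 0 0; 0 0 0 0.005 0 0 0")

```text
time: 4.3
tcp_pos: [0.5514, -0.0219, 0.2404]
eef_rot: [-0.199, -3.004, 0.787]
force: [-0.4, 2.4, 2.7]
width: 0.0002
gripper_force: 1.3
```

```bash
python3 st.py
```

```text
tool tilt 0.5121 tip s,h,x 0.1586 0.0234 0.0013 F along n 3.52 a -0.66 x -0.66
```

Emit:
apply_moves(plan="0 0 0 0.001 0 0 0; 0 0 0 0.002 0 0 0; 0 0 0 0.003 0 0 0; 0 0 0 0.003 0 0 0; 0 0 0 0.003 0 0 0")

```text
time: 4.8
tcp_pos: [0.5512, -0.0232, 0.2377]
eef_rot: [-0.199, -3.004, 0.786]
force: [0.0, 2.0, 1.5]
width: -0.0
gripper_force: 1.4
```

```bash
python3 st.py
python3 - <<'E'
from h import *
im,d,P=cloud("side");cv2.imwrite(f"pics/side3.png",cv2.resize(im[130:210,225:325],None,fx=6,fy=6))
E
```

```text
tool tilt 0.5119 tip s,h,x 0.1585 0.0205 0.0013 F along n 2.27 a -1.01 x -0.21
```

View pics/side3.png

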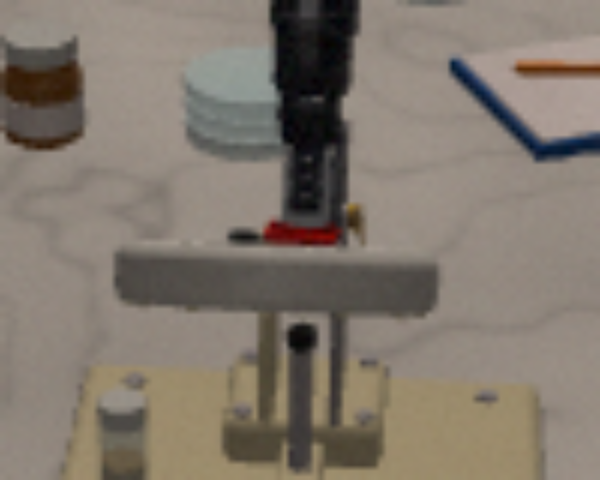

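The pad is pressed and tilted at crop (303,233), with the finger on it; the lens head has not moved. I keep pressing towards the pawl's stop.

Emit:
apply_moves(plan="0 0 0 0.001 0 0 0; 0 0 0 0.002 0 0 0; 0 0 0 0.002 0 0 0")

```text
time: 5.15
tcp_pos: [0.551, -0.0243, 0.2358]
eef_rot: [-0.199, -3.004, 0.787]
force: [0.6, 3.4, 2.0]
width: 0.0
gripper_force: 1.5
```

```bash
python3 st.py
```

```text
tool tilt 0.5121 tip s,h,x 0.1586 0.0183 0.0013 F along n 3.44 a -2.07 x 0.16
```

Emit:
apply_moves(plan="0 0 0 0.001 0 0 0; 0 0 0 0.002 0 0 0; 0 0 0 0.002 0 0 0")

```text
time: 5.45
tcp_pos: [0.551, -0.0253, 0.2343]
eef_rot: [-0.199, -3.004, 0.787]
force: [0.5, 3.6, 2.1]
width: -0.0003
gripper_force: 1.8
```

```bash
python3 st.py
```

```text
tool tilt 0.5122 tip s,h,x 0.1587 0.0164 0.0013 F along n 3.67 a -2.14 x 0.07
```

Run:
```python
from h import *
s=status.get_state();save(s["tcp_pos"],R.from_rotvec(s["eef_rot"]))
H=np.array([.5652,.0973,.13])+.0013*XS
show(*[pose(H,t,.1587,.015) for t in(.49,.465,.44,.415,.39)])
```

```text
0 0 -0.0006 0.005 -1.27 0.03 -0.36; 0 0 -0.0012 0.009 -2.71 0.03 -0.36; 0 0 -0.0017 0.013 -4.14 0.04 -0.36; 0 0 -0.0021 0.017 -5.57 0.04 -0.36; 0 0 -0.0023 0.021 -7 0.05 -0.36
```

Emit:
apply_moves(plan="0 0 -0.0006 0.005 -1.3 0 0; 0 0 -0.0012 0.009 -2.7 0 0; 0 0 -0.0017 0.013 -4.1 0 0; 0 0 -0.0021 0.017 -5.6 0 0; 0 0 -0.0023 0.021 -7 0 0")

```text
time: 5.95
tcp_pos: [0.5494, -0.0377, 0.2169]
eef_rot: [-0.203, -3.055, 0.6]
force: [1.5, 3.9, 3.9]
width: -0.0002
gripper_force: 2.4
```

```bash
python3 st.py
python3 - <<'E'
from h import *
s=status.get_state()
im,d,P=cloud("side");cv2.imwrite(f"pics/side4.png",cv2.resize(im[130:240,225:325],None,fx=5,fy=5))
p,r=load();done([0,0,-.0023,.021,-7,0,0]);p2,r2=load();print(p2-s["tcp_pos"])
H=np.array([.5652,.0973,.13])+.0013*XS
show(*[pose(H,t,.1587,.0145) for t in(.365,.34,.315,.29,.265)])
E
```

```text
tool tilt 0.3878 tip s,h,x 0.1587 0.0151 0.0014 F along n 5.15 a -2.3 x 1.03
[-3.63921188e-06  2.15540455e-04  2.07237910e-04]
0 0 -0.0007 0.0045 -1.44 0.07 -0.35; 0 0 -0.0013 0.0085 -2.87 0.08 -0.35; 0 0 -0.0017 0.0125 -4.3 0.08 -0.35; 0 0 -0.0021 0.0165 -5.73 0.08 -0.35; 0 0 -0.0024 0.0205 -7.17 0.09 -0.35
```

View pics/side4.png

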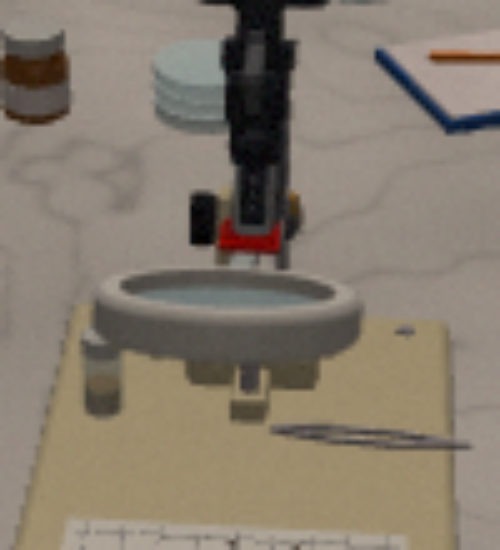

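The arm has come down: the lens ring is now at crop (228,312), flatter than before, and the finger is still on the red pad at (250,240). Tracking is good, so I continue.

Emit:
apply_moves(plan="0 0 -0.0007 0.0045 -1.4 0 0; 0 0 -0.0013 0.0085 -2.9 0 0; 0 0 -0.0017 0.0125 -4.3 0 0; 0 0 -0.0021 0.0165 -5.7 0 0; 0 0 -0.0024 0.0205 -7.2 0 0")

```text
time: 6.5
tcp_pos: [0.5481, -0.0478, 0.199]
eef_rot: [-0.205, -3.094, 0.41]
force: [-0.2, 2.5, 5.1]
width: -0.0004
gripper_force: 2.5
```

```bash
python3 st.py
python3 - <<'E'
from h import *
done([0,0,-.0024,.0205,-7.2,0,0]);p2,r2=load();print(p2-status.get_state()["tcp_pos"])
H=np.array([.5652,.0973,.13])+.0013*XS
show(*[pose(H,t,.1587,.014) for t in(.24,.215,.19,.165,.14)])
E
```

```text
tool tilt 0.2634 tip s,h,x 0.1591 0.0146 0.0014 F along n 5.54 a -1.07 x -0.56
[4.38137962e-05 3.92643671e-04 5.22792502e-05]
0 0 -0.0006 0.0045 -1.4 0.11 -0.34; 0 0 -0.0012 0.0085 -2.83 0.12 -0.34; 0 0 -0.0016 0.0125 -4.26 0.12 -0.34; 0 0 -0.002 0.0165 -5.7 0.13 -0.34; 0 0 -0.0022 0.0205 -7.13 0.13 -0.34
```

Emit:
apply_moves(plan="0 0 -0.0006 0.0045 -1.4 0 0; 0 0 -0.0012 0.0085 -2.8 0 0; 0 0 -0.0016 0.0125 -4.3 0 0; 0 0 -0.002 0.0165 -5.7 0 0; 0 0 -0.0022 0.0205 -7.1 0 0")

```text
time: 7.0
tcp_pos: [0.5472, -0.0553, 0.1797]
eef_rot: [-0.207, -3.121, 0.218]
force: [0.7, 0.5, 4.5]
width: 0.0001
gripper_force: 2.4
```

```bash
python3 st.py
python3 - <<'E'
from h import *
done([0,0,-.0022,.0205,-7.1,0,0]);p2,r2=load();print(p2-status.get_state()["tcp_pos"])
H=np.array([.5652,.0973,.13])+.0013*XS
show(*[pose(H,t,.1587,.0138) for t in(.12,.1,.08,.06,.045)])
E
```

```text
tool tilt 0.1392 tip s,h,x 0.159 0.0139 0.0014 F along n 4.55 a 0.05 x 0.67
[6.40823840e-05 3.92695960e-04 1.35549656e-04]
0 0.0001 -0.0005 0.0034 -1.17 0.16 -0.32; 0 0.0001 -0.001 0.0066 -2.32 0.16 -0.32; 0 0.0001 -0.0014 0.0098 -3.47 0.16 -0.32; 0 0.0001 -0.0017 0.013 -4.61 0.17 -0.32; 0 0.0001 -0.0019 0.0154 -5.47 0.17 -0.32
```

Emit:
apply_moves(plan="0 0 -0.0005 0.0034 -1.2 0 0; 0 0 -0.001 0.0066 -2.3 0 0; 0 0 -0.0014 0.0098 -3.5 0 0; 0 0 -0.0017 0.013 -4.6 0 0; 0 0 -0.0019 0.0154 -5.5 0 0")

```text
time: 7.5
tcp_pos: [0.5466, -0.0593, 0.1646]
eef_rot: [0.207, 3.134, -0.068]
force: [0.0, 0.5, 4.7]
width: -0.0001
gripper_force: 2.4
```

```bash
python3 st.py
python3 - <<'E'
from h import *
done([0,0,-.0019,.0154,-5.5,0,0]);p2,r2=load();print(p2-status.get_state()["tcp_pos"])
H=np.array([.5652,.0973,.13])+.0013*XS
show(*[pose(H,t,.1587,.0136) for t in(.035,.025,.015,.007,0)])
E
```

```text
tool tilt 0.0434 tip s,h,x 0.159 0.0137 0.0014 F along n 4.68 a -0.28 x -0.04
[0.000113   0.00037697 0.00026273]
0 0.0001 -0.0003 0.0018 -0.54 0.18 -0.31; 0 0.0001 -0.0006 0.0034 -1.12 0.19 -0.31; 0 0.0001 -0.0008 0.005 -1.69 0.19 -0.31; 0 0.0001 -0.001 0.0062 -2.15 0.19 -0.31; 0 0.0001 -0.0011 0.0073 -2.55 0.19 -0.31
```

Emit:
apply_moves(plan="0 0 -0.0003 0.0018 -0.5 0 0; 0 0 -0.0006 0.0034 -1.1 0 0; 0 0 -0.0008 0.005 -1.7 0 0; 0 0 -0.0008 0.005 -1.7 0 0")

```text
time: 7.9
tcp_pos: [0.5467, -0.0601, 0.1605]
eef_rot: [0.207, 3.132, -0.023]
force: [-1.6, 1.2, 8.3]
width: 0.0001
gripper_force: 3.8
```

Emit:
apply_moves(plan="0 0 0 0.001 -0.4 0 0; 0 0 0 0.002 -0.8 0 0; 0 0 0 0.002 -0.8 0 0")

```text
time: 8.2
tcp_pos: [0.547, -0.0602, 0.1599]
eef_rot: [0.206, 3.131, -0.002]
force: [-4.6, 2.0, 16.0]
width: -0.0003
gripper_force: 7.5
```

```bash
python3 st.py
python3 - <<'E'
from h import *
im,d,P=cloud("top");m=np.zeros(d.shape,bool);m[145:250,290:345]=1
g=P[m&(P[...,2]>.1)&(P[...,2]<.3)];A=np.c_[g@U-(g@U).mean(),g@XS-(g@XS).mean(),np.ones(len(g))];print(np.linalg.lstsq(A,g[:,2],rcond=None)[0],len(g))
E
```

```text
tool tilt 0.001 tip s,h,x 0.1586 0.0158 0.0018 F along n 15.96 a -1.35 x -4.8
[-0.03327962 -0.00416706  0.13746544] 1381
```

The force rose to 16 N with the arm level, so it is on its stop. Now I withdraw the finger straight up.

Emit:
apply_moves(plan="0 0 0 -0.004 0 0 0; 0 0 0 -0.012 0 0 0; 0 0 0 -0.025 0 0 0; 0 0 0 -0.05 0 0 0; 0 0 0 -0.09 0 0 0")

```text
time: 8.75
tcp_pos: [0.5441, -0.059, 0.2459]
eef_rot: [-0.206, -3.131, -0.002]
force: [1.2, 0.4, -0.7]
width: -0.0001
gripper_force: 0.0
```

Emit:
apply_moves(plan="0 0 0.03 -0.03 0 0 0; 0 0 0.07 -0.05 0 0 0; 0 0 0.11 -0.05 0 0 0; 0 0 0.15 -0.05 0 0 0; 0 0 0.15 -0.05 0 0 0")

```text
time: 9.25
tcp_pos: [0.5652, 0.0933, 0.2977]
eef_rot: [0.198, 3.133, 0.002]
force: [-1.2, -1.0, 0.2]
width: 0.0001
gripper_force: 0.0
```

Run:
```python
from h import *
print(status.get_state()["force"])
im,d,P=cloud("top");m=np.zeros(d.shape,bool);m[145:250,290:345]=1
g=P[m&(P[...,2]>.1)&(P[...,2]<.3)];A=np.c_[g@U-(g@U).mean(),g@XS-(g@XS).mean(),np.ones(len(g))];print(np.linalg.lstsq(A,g[:,2],rcond=None)[0],len(g), np.percentile(g@U,[1,99]))
h=cv2.cvtColor(im,cv2.COLOR_BGR2HSV);r=np.zeros(d.shape,bool);r[145:250,240:320]=1
q=P[r&((h[...,0]<8)|(h[...,0]>172))&(h[...,1]>150)&(h[...,2]>60)];q=q[q[:,2]<.25];print("pad",np.median(q,0),len(q),np.polyfit(q@U,q[:,2],1))
im2,d,_=cloud("side");cv2.imwrite("pics/end.png",np.hstack([cv2.resize(im2[130:250,225:325],(400,480)),cv2.resize(im[140:240,220:345],(400,480)[:1]+(480,))]))
```

```text
[-1.21455729 -1.01210881  0.24259241]
[-0.01362953 -0.00437916  0.13730046] 1433 [0.0329789  0.19207224]
pad [ 0.54618328 -0.05449732  0.16099355] 129 [0.03302265 0.16094151]
```

View pics/end.png

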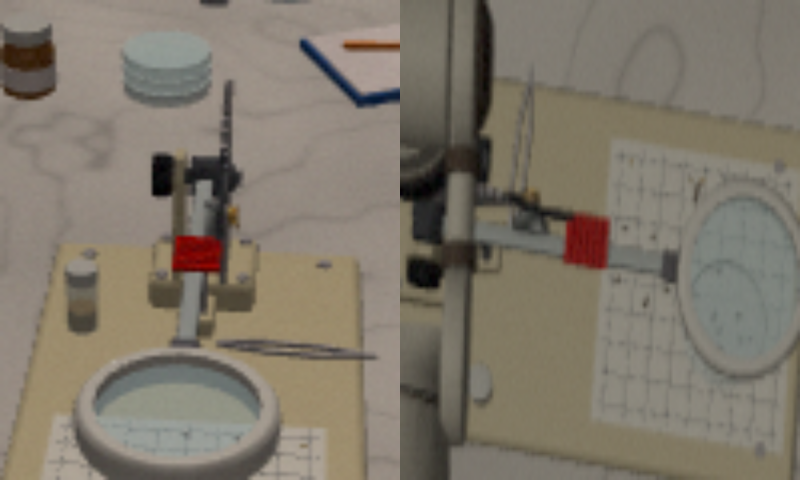

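The arm is level with the lens over the card. The red pad is back up at 0.161 m (0.159 m expected with the pawl home), and the vial, tweezers and dishes look undisturbed.

```bash
python3 -c "
from cell import workorder
print(workorder.hand_in())"
```

```text
the job is handed in; nothing more can be done
None
```

I pressed the pawl free, pushed the lens arm down onto its stop, and took the finger away; the pad height shows the pawl sprang home, and the job is handed in (verdict not shown).

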